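# Shut, latch and start the bench centrifuge

### The job

The bench centrifuge is loaded and its lid stands open: with the fingertips push the lid fully shut, then push the yellow latch knob across until it is home against its stop, and then press the green button down to start the spin and let it come up again. Only push and press: pick nothing up, leave the things around the machine where they stand, and do not press the red button.

Things in the scene. Friction and masses are not known exactly. Their poses are not given: they have to be found in the camera images.
- centrifuge: White bench centrifuge, fixed, 300 mm deep (its x) x 230 mm wide (its y) x 120 mm high. Origin: centre of its underside, on the bench. Its x points from its front to its back, y to its left, z up. Its deck (flat top, 120 mm above the bench, 150 to 32 mm in front of the origin) carries the latch and the two buttons; the rotor well is behind.
- lid (a joint): Lid hinge, rad: 0 shut, grows as the free front edge rises and goes back; limit 1.4. Starts open at 0.7 to 1.1. A stiff friction hinge: the lid stays at any angle, and takes about 1 to 3 N at the free edge to push down.
- lid_hinge (a point): Centre of the lid's hinge axis, fixed to the machine, 135 mm behind its origin and 121 mm above the bench; the axis runs along the machine's y.
- lid_edge (a point): Middle of the lid's free edge, on its outer face (up when shut, turned up and back when open). The lid is a grey slab with a round window: 168 mm from hinge to free edge, 200 mm wide along the machine's y, 14 mm thick; its inner face lies in the hinge axis, so shut its top is 135 mm above the bench. Its z is the outward normal, its x runs from free edge to hinge.
- latch (a joint): Latch slide, m: 0 open, 0.040 home against its stop; it moves along the machine's +y. Starts at 0 to 0.007. Slides with about 1.5 N of friction and stays where it is left.
- latch_knob (a point): Centre of the top of the yellow latch knob: a block 18 (machine x) x 14 (y) x 24 mm, from 128 to 151 mm above the bench, on a 7 mm high steel slide 24 x 40 mm. On the deck, 64 mm in front of the machine's origin; at latch 0 it is 30 mm to the machine's right (-y), at home 10 mm to its left. The lid's shut front edge is 22 mm behind it.
- start (a joint): Travel of the green start button, m: 0 up, 0.006 fully down; it springs back. About 1.5 N starts it, 5 N takes it fully down.
- start_top (a point): Centre of the top of the green button, 28 mm across, in a dark round housing 44 mm across, 12 mm high; its top, up, is 142 mm above the bench; pressed straight down. Green and red buttons stand on the deck 122 mm in front of the machine's origin, 68 mm left and right of its middle; which is on which side varies.
- stop (a joint): Travel of the red stop button, m: 0 up, 0.006 fully down; not to be pressed.
- stop_top (a point): Centre of the top of the red button, same shape and height as the green one.
- tube_rack: Loose blue tube rack with orange-capped tubes, 120 x 90 x 70 mm, beside the machine; leave alone. Origin: centre of its underside.
- tip_box: Loose pipette tip box, blue with a clear lid, 120 x 85 x 68 mm, beside the machine; leave alone. Origin: centre of its underside.
- reagent_bottle: Loose amber bottle, 60 mm across, 130 mm high, beside the machine; leave alone. Origin: centre of its underside.
- sample_jar: Loose small jar with a red cap, 56 mm across, 75 mm high, beside the machine; leave alone. Origin: centre of its underside.
- tape_roll: Loose roll of green tape lying flat, 70 mm across, 22 mm high; leave alone. Origin: centre of its underside.
- tub: Loose white tub, 150 mm across, 160 mm high, on the right of the bench; leave alone. Origin: centre of its underside.

How it is judged:
By the outcome, as a careful person would: the job done as asked, in the order asked, and still so for the second after the job is handed in, with the robot touching nothing.
It also fails if it takes over 53 s, if anything falls off the work surface, if the arm or the gripper's body presses on something with over 40 N, if the wrist force passes 120 N, or if a joint passes its speed limit or range.

### The arm

A 6-joint arm with a two-finger parallel gripper is mounted at the origin on the work surface. World frame = base frame: x ahead of the robot, y to its left, z up, the work surface at z = 0. Lengths are in m, angles in degrees, forces in N, time in s.
With the tool pointing down it reaches from about 0.275 to 0.85 m from the base axis. Payload 5.2 kg.
Tool frame: the origin (TCP) lies midway between the tips of the shut fingers; the grasp point (between the pads) lies bot.hold_point_z behind it (bot.hold_point_z is the distance from the TCP to the grasp point, in m); z points along the fingers, y is the line along which they close (so a half turn about z gives the same grasp; the last joint's range is limited). The gripper opens to 85 mm and grips with 20 to 120 N. Pads are 22 mm wide; open, the fingers measure 114 mm over their backs; the gripper's body (76 mm by 85 mm) begins 54 mm behind the grasp point. The pads swing forward as they close: fully open they stand 13 mm farther back than shut.
Start: joints at [53.468, 14.817, 87.949, -0, 77.235, -11.62], TCP at [0.232, 0.499, 0.231] pointing down, gripper open.
Joint ranges: [-179.93, 179.93], [-52.35, 119.4], [10.71, 147.94], [-69.91, 249.91], [12.55, 155.21], [-178.61, 178.61]. Speed limits (degrees/s): [147.25, 147.25, 180, 180, 180, 180].

### API

Orientations are given as [roll, pitch, yaw] about the fixed x, y, z axes, in that order (R = Rz(yaw) Ry(pitch) Rx(roll)).
In Python, from rig import bot gives the robot as it stands.
- The arm moves only by the tool move_arm, never from a script. Its argument "commands" is a list of rows, each an object of numbers: "dx", "dy", "dz": the shift along the world's x, y, z normalised to -1 to 1, where 1 is 0.5 m; "rx", "ry", "rz": the turn, a rotation vector about the world's x, y, z normalised to -1 to 1, where 1 is pi/2 rad. In form: [{"dx": .., "dy": .., "dz": .., "rx": .., "ry": .., "rz": ..}, ...]. A call has 1 to 12 rows; each row shifts and turns the commanded pose from where the row before left it; what a row does not reach is not made up. A row lasts 1/8 s, in which the tool goes at most 62.5 mm and 10.7 degrees, less where a joint would pass 70% of its speed; a pose out of reach is approached as far as the arm can. A call with a number of a shift or a turn outside -1 to 1 is refused whole. A call with a gripper value outside its range is refused whole. "claw" is the opening, from 0 (shut) to 1 (fully open), set as the call begins (left out, the last holds). The fingers move at their own pace and stop on an object; "grip_force" is the grip in N (left out, the last holds). Time passes only in rows, so rows that do not move let the fingers close. It gives the time, the measured TCP pose, the force, the opening and the grip force at its end, in the units of the state.
- bot.state(): the state, without advancing time (a new reading comes with each control period).
- bot.get_image(name): name is "side" or "top"; returns a dict with "image" (384x512x3 uint8, red, green, blue), "z_map" (384x512 float32, m along the optical axis (not along the pixel's ray), 0 where there is no reading), "vertical_fov" (degrees; the focal length in pixels is half the picture's height over the tangent of half this angle, whatever the lens; pixels are square), "cx", "cy" (the principal point, pixels), "eye" and "orientation" of the camera in the world. Camera axes: x right, y down, z forward; pixel columns grow to the right and rows downward; lengths in m; the calibration is good to about 2 mm. A picture is of the moment at which its call begins.
- bot.job_done(): hands the job in; it is judged then, once.
The state is a dict: "time": time; "joint_pos": joint angles; "joint_vel": joint speeds; "tau": joint torques, N m; "tool_pos": TCP position; "eef_rot": TCP orientation; "wrist_force": force on the tool from outside, world axes, zero at the start; "ft_torque": the same for the moment, N m; "gripper_width": opening from 0.0 (shut) to 1.0 (fully open); "gripper_force": force on a finger pad.
Only numpy, scipy, OpenCV 4.12 (cv2) and the standard library are available. Lean on these libraries where they do the work, as an engineer would, in place of code of your own. Each camera call takes 0.05 s, during which the arm holds its last target. There are 200 camera calls.

## Working session

There is one attempt and no reset: what is moved stays moved. The work goes in short steps, Python scripts to look and compute and a tool call to move; the robot and the scene stay as the last step left them, time stands still between calls to the robot, and variables do not carry over. Pictures are saved under pics/ and viewed, at most 10 in all, crops included, and the job is handed in when it is done.

Besides the shell and the picture viewer there is one more tool, called after "Call:" by a JSON object that holds its "method" and its "body", one argument or row to a line. move_arm: Moves the arm, as the interface text tells. Scaled input: -1 to 1 covers 0.5 m each way for a shift and pi/2 rad each way for a turn. Its arguments: {"type":"object","properties":{"commands":{"type":"array","items":{"type":"object","properties":{"dx":{"type":"number","minimum":-1,"maximum":1},"dy":{"type":"number","minimum":-1,"maximum":1},"dz":{"type":"number","minimum":-1,"maximum":1},"rx":{"type":"number","minimum":-1,"maximum":1},"ry":{"type":"number","minimum":-1,"maximum":1},"rz":{"type":"number","minimum":-1,"maximum":1}}}},"claw":{"type":"number"},"grip_force":{"type":"number"}},"required":["commands"]}

```bash
mkdir -p pics
cat > h.py <<'E'
import numpy as np, cv2
from rig import bot
from scipy.spatial.transform import Rotation as R
def grab(n):
    d=bot.get_image(n); h,w=d["image"].shape[:2]
    d["f"]=h/2/np.tan(np.radians(d["vertical_fov"])/2)
    o=np.array(d["orientation"]); d["Rm"]=o if o.shape==(3,3) else R.from_euler("xyz",o,degrees=True).as_matrix()
    d["eye"]=np.array(d["eye"]); return d
def world(d):
    v,u=np.mgrid[:d["z_map"].shape[0],:d["z_map"].shape[1]]; z=d["z_map"]
    c=np.stack([(u-d["cx"])/d["f"]*z,(v-d["cy"])/d["f"]*z,z],-1)
    return c@d["Rm"].T+d["eye"]
def ray(d,u,v,zp):
    r=d["Rm"]@np.array([(u-d["cx"])/d["f"],(v-d["cy"])/d["f"],1]); return d["eye"]+r*(zp-d["eye"][2])/r[2]
E
python3 - <<'E'
from h import *
a=[]
for n in("side","top"):
    d=grab(n); print(n,d["eye"],d["orientation"],d["f"],d["cx"],d["cy"]); cv2.imwrite(f"pics/{n}0.png",d["image"][:,:,::-1])
s=bot.state(); print(s["tool_pos"],s["eef_rot"],s["time"],s["gripper_width"],bot.hold_point_z)
E
```

```text
side [-0.22019477 -0.91127657  1.02173861] [-126.04802761    1.29450584  -42.80946453] 363.93995786082803 251.98213741494814 188.9565856564153
top [ 0.48925102 -0.00646494  1.28130547] [-175.42219499   -1.43177795  -91.07047009] 347.9231203284538 252.74855442520987 191.87797312709324
[0.23137097 0.49846024 0.23055277] [-1.79907962e+02 -1.83801470e-02  1.55087596e+02] 0.1 1.0009837115665974 0.0187
```

View pics/side0.png

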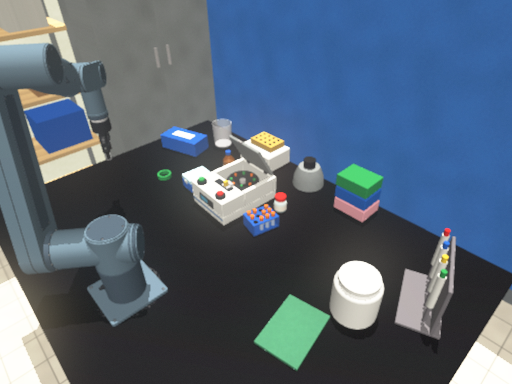

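View pics/top0.png

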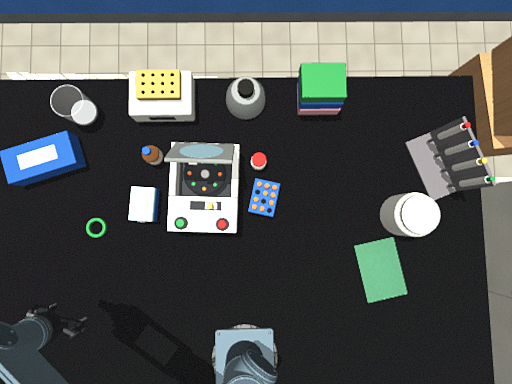

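The side view shows the centrifuge at about (235,190) with its lid standing open. In the top view, green is at (180,223), red at (222,224), the yellow knob at (210,205) and the lid at about (202,152). The machine's front faces the robot.

Run:
```python
from h import *
def cen(m):
    n,l,s,c=cv2.connectedComponentsWithStats(m.astype(np.uint8)); i=1+np.argmax(s[1:,4]); return c[i],s[i],l==i
for n,box in(("top",(165,135,245,240)),("side",(170,125,290,225))):
    d=grab(n); W=world(d); im=cv2.cvtColor(d["image"],cv2.COLOR_RGB2HSV)
    x0,y0,x1,y1=box; B=np.zeros(im.shape[:2],bool); B[y0:y1,x0:x1]=1
    if n=="top": B2=B.copy(); B2[:212]=0
    else: B2=B.copy(); B2[:, 235:]=0; B2[:172]=0
    H,S,V=im[...,0],im[...,1],im[...,2]
    for k,m,z in(("green",(H>45)&(H<85)&(S>100)&B2,.142),("red",((H<8)|(H>172))&(S>120)&B2,.142),("yellow",(H>22)&(H<35)&(S>100)&B,.151)):
        c,s,l=cen(m); P=W[l&(d["z_map"]>0)]
        print(n,k,c.round(1),s,ray(d,*c,z).round(4),"depth",np.median(P,0).round(4), "zmax",P[:,2].max().round(3))
    # lid points: above 0.15
    m=B&(d["z_map"]>0)&(W[...,2]>.165)&(S<90); _,_,l=cen(m); P=W[l]
    c=P.mean(0); u,sv,vt=np.linalg.svd(P-c,full_matrices=False); print("lid n",len(P),c.round(3),vt.round(3),sv.round(3),P.min(0).round(3),P.max(0).round(3))
    top=P[P[:,2]>P[:,2].max()-.012]; print("edge",top.mean(0).round(3),top.min(0).round(3),top.max(0).round(3))
    if n=="top":
        m=B&(abs(W[...,2]-.12)<.01)&(V>180)&(S<50); _,_,l=cen(m); P=W[l][:,:2].astype(np.float32); print("body",cv2.minAreaRect(P))
```

```text
top green [179.8 222.6] [176 219   9   8  62] [0.4839 0.2022 0.142 ] depth [0.4828 0.2017 0.1418] zmax 0.146
top red [221.7 223.8] [218 220   9   9  63] [0.4774 0.0663 0.142 ] depth [0.4769 0.0655 0.1416] zmax 0.147
top yellow [210.4 206. ] [208 204   5   6  20] [0.5356 0.1018 0.151 ] depth [0.5357 0.1028 0.1488] zmax 0.156
lid n 1107 [0.69  0.124 0.236] [[ 0.047  0.999  0.006]
 [-0.521  0.02   0.853]
 [-0.852  0.043 -0.522]] [1.893 1.353 0.098] [0.655 0.025 0.165] [0.734 0.224 0.285]
edge [0.666 0.13  0.275] [0.655 0.029 0.273] [0.676 0.221 0.285]
body ((0.6024200916290283, 0.12985581159591675), (0.23008199036121368, 0.29743459820747375), 87.22235107421875)
side green [201.1 178.9] [199 177   5   4  16] [0.481  0.1968 0.142 ] depth [0.4792 0.1947 0.1432] zmax 0.147
side red [219.7 193.1] [217 191   7   5  26] [0.4741 0.0604 0.142 ] depth [0.4739 0.0603 0.1432] zmax 0.149
side yellow [266.8 139.4] [252 132  31  16 213] [0.9172 0.2367 0.151 ] depth [0.9514 0.2717 0.1239] zmax 0.13
lid n 441 [0.68  0.108 0.232] [[-0.011 -0.999 -0.044]
 [-0.454 -0.034  0.89 ]
 [ 0.891 -0.03   0.453]] [1.295 0.84  0.072] [0.651 0.021 0.165] [0.722 0.227 0.287]
edge [0.661 0.117 0.278] [0.651 0.024 0.275] [0.672 0.218 0.287]
```

Call:
{"method": "move_arm", "body": {
  "claw": 0,
  "commands": [
    {"dz":0.065,"rz":0.062},
    {"dz":0.065,"rz":0.062},
    {"dz":0.065,"rz":0.062},
    {"dz":0.065,"rz":0.061},
    {"dx":0.06,"dy":-0.05},
    {"dx":0.06,"dy":-0.05},
    {"dx":0.06,"dy":-0.05},
    {"dx":0.06,"dy":-0.05},
    {"dx":0.06,"dy":-0.05},
    {"dx":0.06,"dy":-0.05},
    {"dx":0.06,"dy":-0.05},
    {}
  ]
}}

```text
$.commands[0]: bad value
```

Call:
{"method": "move_arm", "body": {
  "claw": 0,
  "commands": [
    {"dx":0,"dy":0,"dz":0.065,"rx":0,"ry":0,"rz":0.062},
    {"dx":0,"dy":0,"dz":0.065,"rx":0,"ry":0,"rz":0.062},
    {"dx":0,"dy":0,"dz":0.065,"rx":0,"ry":0,"rz":0.062},
    {"dx":0,"dy":0,"dz":0.065,"rx":0,"ry":0,"rz":0.061},
    {"dx":0.06,"dy":-0.05,"dz":0,"rx":0,"ry":0,"rz":0},
    {"dx":0.06,"dy":-0.05,"dz":0,"rx":0,"ry":0,"rz":0},
    {"dx":0.06,"dy":-0.05,"dz":0,"rx":0,"ry":0,"rz":0},
    {"dx":0.06,"dy":-0.05,"dz":0,"rx":0,"ry":0,"rz":0},
    {"dx":0.06,"dy":-0.05,"dz":0,"rx":0,"ry":0,"rz":0},
    {"dx":0.06,"dy":-0.05,"dz":0,"rx":0,"ry":0,"rz":0},
    {"dx":0.06,"dy":-0.05,"dz":0,"rx":0,"ry":0,"rz":0},
    {"dx":0,"dy":0,"dz":0,"rx":0,"ry":0,"rz":0}
  ]
}}

```text
time: 1.7
tool_pos: [0.4434, 0.322, 0.3605]
eef_rot: [-179.9, -0.0, 177.1]
wrist_force: [-0.7, 0.4, -0.0]
gripper_width: -0.001
gripper_force: 0.0
```

Call:
{"method": "move_arm", "body": {
  "commands": [
    {"dx":0.08,"dy":-0.0575,"dz":0,"rx":0,"ry":0,"rz":0},
    {"dx":0.08,"dy":-0.0575,"dz":0,"rx":0,"ry":0,"rz":0},
    {"dx":0.08,"dy":-0.0575,"dz":0,"rx":0,"ry":0,"rz":0},
    {"dx":0.08,"dy":-0.0575,"dz":0,"rx":0,"ry":0,"rz":0},
    {"dx":0.08,"dy":-0.0575,"dz":0,"rx":0,"ry":0,"rz":0},
    {"dx":0.08,"dy":-0.0575,"dz":0,"rx":0,"ry":0,"rz":0},
    {"dx":0.08,"dy":-0.0575,"dz":0,"rx":0,"ry":0,"rz":0},
    {"dx":0,"dy":0,"dz":-0.04,"rx":0,"ry":0,"rz":0},
    {"dx":0,"dy":0,"dz":-0.04,"rx":0,"ry":0,"rz":0},
    {"dx":0,"dy":0,"dz":-0.04,"rx":0,"ry":0,"rz":0},
    {"dx":0,"dy":0,"dz":-0.04,"rx":0,"ry":0,"rz":0},
    {"dx":0,"dy":0,"dz":0,"rx":0,"ry":0,"rz":0}
  ]
}}

```text
time: 3.2
tool_pos: [0.7203, 0.1236, 0.2789]
eef_rot: [180.0, -0.3, 177.4]
wrist_force: [0.0, -0.1, 0.9]
gripper_width: 0.003
gripper_force: 0.0
```

Run:
```python
from h import *
d=grab("side"); cv2.imwrite("pics/side1.png",cv2.resize(d["image"][70:230,150:320,::-1],None,fx=3.5,fy=3.5))
```

```text
(no output)
```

View pics/side1.png

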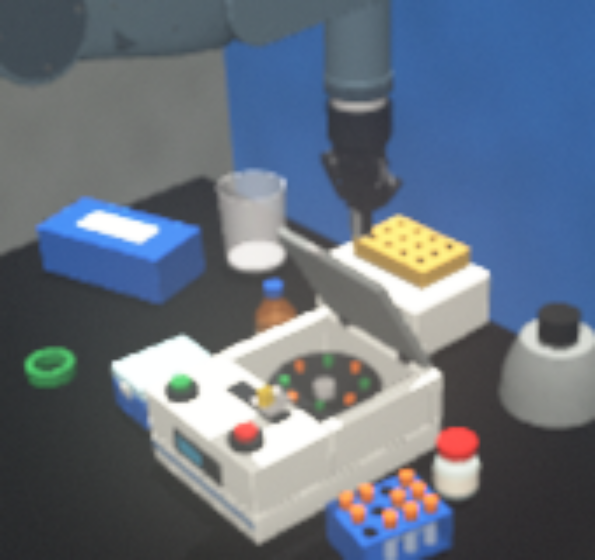

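The fingertips are behind the open lid (tip at about (360,230) in the crop), clear of its outer face. Next is the sweep along the closing arc.

Call:
{"method": "move_arm", "body": {
  "commands": [
    {"dx":-0.025,"dy":0.001,"dz":-0.014,"rx":0,"ry":0,"rz":0},
    {"dx":-0.025,"dy":0.001,"dz":-0.014,"rx":0,"ry":0,"rz":0},
    {"dx":-0.025,"dy":0.001,"dz":-0.014,"rx":0,"ry":0,"rz":0},
    {"dx":-0.022,"dy":0.001,"dz":-0.014,"rx":0,"ry":0,"rz":0},
    {"dx":-0.022,"dy":0.001,"dz":-0.014,"rx":0,"ry":0,"rz":0},
    {"dx":-0.022,"dy":0.001,"dz":-0.014,"rx":0,"ry":0,"rz":0}
  ]
}}

```text
time: 4.0
tool_pos: [0.6524, 0.1261, 0.2418]
eef_rot: [180.0, 0.3, 177.3]
wrist_force: [2.3, -0.2, 0.0]
gripper_width: -0.001
gripper_force: 1.1
```

Call:
{"method": "move_arm", "body": {
  "commands": [
    {"dx":-0.019,"dy":0.001,"dz":-0.021,"rx":0,"ry":0,"rz":0},
    {"dx":-0.019,"dy":0.001,"dz":-0.021,"rx":0,"ry":0,"rz":0},
    {"dx":-0.018,"dy":0.001,"dz":-0.022,"rx":0,"ry":0,"rz":0},
    {"dx":-0.012,"dy":0.001,"dz":-0.023,"rx":0,"ry":0,"rz":0},
    {"dx":-0.012,"dy":0.001,"dz":-0.023,"rx":0,"ry":0,"rz":0},
    {"dx":-0.012,"dy":0.001,"dz":-0.024,"rx":0,"ry":0,"rz":0},
    {"dx":-0.006,"dy":0,"dz":-0.02,"rx":0,"ry":0,"rz":0},
    {"dx":-0.006,"dy":0,"dz":-0.02,"rx":0,"ry":0,"rz":0},
    {"dx":-0.006,"dy":0,"dz":-0.02,"rx":0,"ry":0,"rz":0},
    {"dx":0,"dy":0,"dz":0,"rx":0,"ry":0,"rz":0}
  ]
}}

```text
time: 5.25
tool_pos: [0.5949, 0.1285, 0.1409]
eef_rot: [-180.0, -0.2, 177.3]
wrist_force: [0.8, -0.8, -0.4]
gripper_width: -0.001
gripper_force: 0.0
```

Call:
{"method": "move_arm", "body": {
  "commands": [
    {"dx":0,"dy":0,"dz":-0.006,"rx":0,"ry":0,"rz":0},
    {"dx":0,"dy":0,"dz":-0.005,"rx":0,"ry":0,"rz":0},
    {"dx":0,"dy":0,"dz":-0.003,"rx":0,"ry":0,"rz":0},
    {"dx":0,"dy":0,"dz":0,"rx":0,"ry":0,"rz":0}
  ]
}}

```text
time: 5.75
tool_pos: [0.5963, 0.1286, 0.1352]
eef_rot: [180.0, 0.0, 177.3]
wrist_force: [0.2, 0.4, -0.4]
gripper_width: -0.001
gripper_force: 0.0
```

Call:
{"method": "move_arm", "body": {
  "commands": [
    {"dx":0,"dy":0,"dz":-0.004,"rx":0,"ry":0,"rz":0},
    {"dx":0,"dy":0,"dz":-0.002,"rx":0,"ry":0,"rz":0},
    {"dx":0,"dy":0,"dz":0,"rx":0,"ry":0,"rz":0}
  ]
}}

```text
time: 6.12
tool_pos: [0.5965, 0.1286, 0.1349]
eef_rot: [-180.0, 0.1, 177.3]
wrist_force: [-6.0, -0.3, 14.7]
gripper_width: 0.001
gripper_force: 7.3
```

Call:
{"method": "move_arm", "body": {
  "commands": [
    {"dx":0,"dy":0,"dz":0.04,"rx":0,"ry":0,"rz":0},
    {"dx":0,"dy":0,"dz":0.05,"rx":0,"ry":0,"rz":0},
    {"dx":0,"dy":0,"dz":0.05,"rx":0,"ry":0,"rz":0},
    {"dx":-0.04,"dy":-0.042,"dz":0,"rx":0,"ry":0,"rz":0},
    {"dx":-0.04,"dy":-0.042,"dz":0,"rx":0,"ry":0,"rz":0},
    {"dx":-0.044,"dy":-0.042,"dz":0,"rx":0,"ry":0,"rz":0},
    {"dx":0,"dy":0,"dz":0,"rx":0,"ry":0,"rz":0}
  ]
}}

```text
time: 7.0
tool_pos: [0.5333, 0.0646, 0.2026]
eef_rot: [-180.0, 0.0, 177.2]
wrist_force: [0.6, 0.7, -0.9]
gripper_width: 0.0
gripper_force: 0.0
```

Run:
```python
from h import *
a=grab("side"); b=grab("top"); Wd=world(a)
P=Wd[120:225,170:290].reshape(-1,3); ok=(abs(P[:,0]-.65)<.06)&(abs(P[:,1]-.12)<.07)&(P[:,2]<.2); print("lid z",np.percentile(P[ok,2],[5,50,95]), np.polyfit(P[ok,0],P[ok,2],1))
cv2.imwrite("pics/s2.png",np.hstack([cv2.resize(a["image"][100:220,170:290,::-1],(400,400)),cv2.resize(b["image"][130:250,150:270,::-1],(400,400))]))
print(bot.state()["tool_pos"])
```

```text
lid z [0.13582677 0.13917145 0.14251171] [0.03857623 0.11335432]
[0.53478854 0.06560384 0.2026576 ]
```

View pics/s2.png

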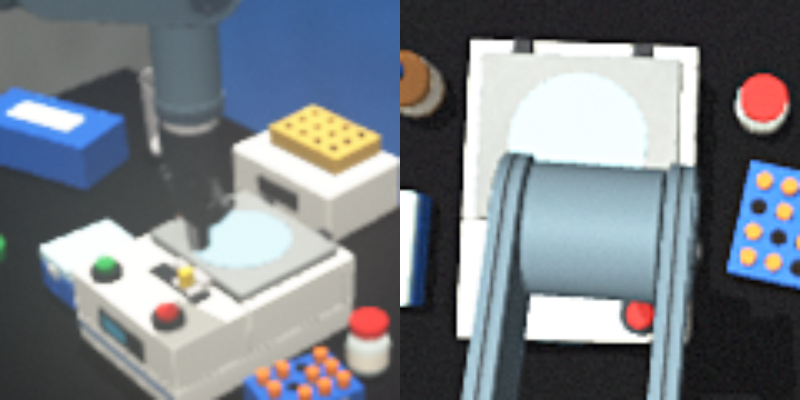

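The lid lies flat and shut, and the knob is at crop pixel (185,275), still on the right. The tip is above its right side, so next I descend beside the knob.

Call:
{"method": "move_arm", "body": {
  "commands": [
    {"dx":0,"dy":0,"dz":-0.045,"rx":0,"ry":0,"rz":0},
    {"dx":0,"dy":0,"dz":-0.045,"rx":0,"ry":0,"rz":0},
    {"dx":0,"dy":0,"dz":-0.03,"rx":0,"ry":0,"rz":0},
    {"dx":0,"dy":0,"dz":-0.01,"rx":0,"ry":0,"rz":0},
    {"dx":0,"dy":0,"dz":0,"rx":0,"ry":0,"rz":0}
  ]
}}

```text
time: 7.72
tool_pos: [0.5345, 0.0658, 0.1373]
eef_rot: [180.0, 0.0, 177.3]
wrist_force: [-0.2, 0.7, -0.0]
gripper_width: -0.005
gripper_force: 0.0
```

Call:
{"method": "move_arm", "body": {
  "commands": [
    {"dx":0.001,"dy":0.015,"dz":0,"rx":0,"ry":0,"rz":0},
    {"dx":0.001,"dy":0.015,"dz":0,"rx":0,"ry":0,"rz":0},
    {"dx":0.001,"dy":0.015,"dz":0,"rx":0,"ry":0,"rz":0},
    {"dx":0,"dy":0.015,"dz":0,"rx":0,"ry":0,"rz":0},
    {"dx":0.001,"dy":0.015,"dz":0,"rx":0,"ry":0,"rz":0},
    {"dx":0,"dy":0.015,"dz":0,"rx":0,"ry":0,"rz":0}
  ]
}}

```text
time: 8.48
tool_pos: [0.5364, 0.111, 0.1374]
eef_rot: [-180.0, 0.0, 177.3]
wrist_force: [0.6, -1.4, 1.3]
gripper_width: 0.006
gripper_force: 0.9
```

Pushing at about 1.5 N, which matches the latch friction. I'll go on in small steps to the stop.

Call:
{"method": "move_arm", "body": {
  "commands": [
    {"dx":0,"dy":0.005,"dz":0,"rx":0,"ry":0,"rz":0},
    {"dx":0,"dy":0.004,"dz":0,"rx":0,"ry":0,"rz":0},
    {"dx":0,"dy":0.004,"dz":0,"rx":0,"ry":0,"rz":0},
    {"dx":0,"dy":0.003,"dz":0,"rx":0,"ry":0,"rz":0}
  ]
}}

```text
time: 8.98
tool_pos: [0.5362, 0.1186, 0.1373]
eef_rot: [-180.0, -0.0, 177.3]
wrist_force: [1.0, -1.8, 1.2]
gripper_width: 0.003
gripper_force: 0.8
```

Call:
{"method": "move_arm", "body": {
  "commands": [
    {"dx":0,"dy":0.003,"dz":0,"rx":0,"ry":0,"rz":0},
    {"dx":0,"dy":0.003,"dz":0,"rx":0,"ry":0,"rz":0},
    {"dx":0,"dy":0,"dz":0,"rx":0,"ry":0,"rz":0}
  ]
}}

```text
time: 9.35
tool_pos: [0.5362, 0.1205, 0.1373]
eef_rot: [-179.9, -0.0, 177.3]
wrist_force: [1.5, -4.7, -0.6]
gripper_width: -0.003
gripper_force: 2.9
```

Call:
{"method": "move_arm", "body": {
  "commands": [
    {"dx":0,"dy":0.003,"dz":0,"rx":0,"ry":0,"rz":0},
    {"dx":0,"dy":0,"dz":0,"rx":0,"ry":0,"rz":0}
  ]
}}

```text
time: 9.6
tool_pos: [0.5362, 0.1207, 0.1373]
eef_rot: [-179.8, -0.0, 177.3]
wrist_force: [-0.1, -11.1, 0.7]
gripper_width: 0.001
gripper_force: 5.2
```

Home at the stop: 11 N with no further motion. Next I back off, lift, and move over the green button.

Call:
{"method": "move_arm", "body": {
  "commands": [
    {"dx":0,"dy":-0.02,"dz":0,"rx":0,"ry":0,"rz":0},
    {"dx":0,"dy":0,"dz":0.05,"rx":0,"ry":0,"rz":0},
    {"dx":0,"dy":0,"dz":0.05,"rx":0,"ry":0,"rz":0},
    {"dx":-0.027,"dy":0.043,"dz":0,"rx":0,"ry":0,"rz":0},
    {"dx":-0.027,"dy":0.043,"dz":0,"rx":0,"ry":0,"rz":0},
    {"dx":-0.027,"dy":0.043,"dz":0,"rx":0,"ry":0,"rz":0},
    {"dx":-0.027,"dy":0.043,"dz":0,"rx":0,"ry":0,"rz":0},
    {"dx":0,"dy":0,"dz":0,"rx":0,"ry":0,"rz":0}
  ]
}}

```text
time: 10.6
tool_pos: [0.4807, 0.2005, 0.1872]
eef_rot: [180.0, -0.1, 177.5]
wrist_force: [-0.0, -0.3, -0.1]
gripper_width: -0.002
gripper_force: 0.0
```

Run:
```python
from h import *
a=grab("side"); b=grab("top")
s=bot.state()["tool_pos"]; print(s)
W=world(a); H=cv2.cvtColor(a["image"],cv2.COLOR_RGB2HSV); m=(H[...,0]>22)&(H[...,0]<35)&(H[...,1]>100); m[:165]=0; m[200:]=0; m[:,:200]=0; m[:,250:]=0
v,u=np.where(m); print("yellow px",u.mean(),v.mean(),len(u),ray(a,u.mean(),v.mean(),.142), W[m].mean(0))
cv2.imwrite("pics/s3.png",np.hstack([cv2.resize(a["image"][120:220,180:280,::-1],(400,400)),cv2.resize(b["image"][130:250,150:270,::-1],(400,400))]))
```

```text
[0.48205779 0.19909439 0.18727646]
yellow px 219.58333333333334 177.75 12 [0.54313462 0.1473549  0.142     ] [0.5358295  0.13722654 0.15041877]
```

View pics/s3.png

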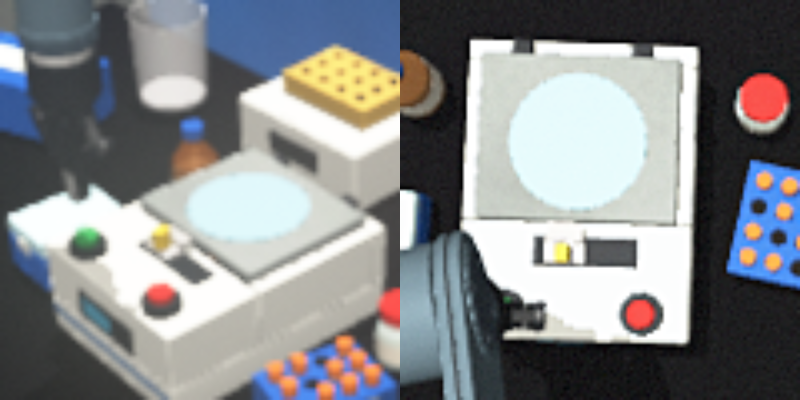

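The lid is shut, the knob is home at top-crop (562,252), and the tip is over the green button at side-crop (85,235). Next I press.

Call:
{"method": "move_arm", "body": {
  "commands": [
    {"dx":0,"dy":0,"dz":-0.04,"rx":0,"ry":0,"rz":0},
    {"dx":0,"dy":0,"dz":-0.04,"rx":0,"ry":0,"rz":0},
    {"dx":0,"dy":0,"dz":-0.008,"rx":0,"ry":0,"rz":0},
    {"dx":0,"dy":0,"dz":-0.006,"rx":0,"ry":0,"rz":0},
    {"dx":0,"dy":0,"dz":-0.006,"rx":0,"ry":0,"rz":0},
    {"dx":0,"dy":0,"dz":0,"rx":0,"ry":0,"rz":0}
  ]
}}

```text
time: 11.45
tool_pos: [0.4826, 0.1987, 0.1379]
eef_rot: [-180.0, 0.1, 177.3]
wrist_force: [-1.1, -3.7, 4.4]
gripper_width: 0.003
gripper_force: 1.8
```

Call:
{"method": "move_arm", "body": {
  "commands": [
    {"dx":0,"dy":0,"dz":-0.004,"rx":0,"ry":0,"rz":0},
    {"dx":0,"dy":0,"dz":-0.003,"rx":0,"ry":0,"rz":0},
    {"dx":0,"dy":0,"dz":0,"rx":0,"ry":0,"rz":0}
  ]
}}

```text
time: 11.82
tool_pos: [0.4828, 0.1989, 0.1359]
eef_rot: [-180.0, 0.1, 177.3]
wrist_force: [-5.7, -4.5, 15.2]
gripper_width: 0.002
gripper_force: 8.0
```

It's fully down: 15 N at z = 0.136, which is 6 mm of travel. Now I lift clear.

Call:
{"method": "move_arm", "body": {
  "commands": [
    {"dx":0,"dy":0,"dz":0.02,"rx":0,"ry":0,"rz":0},
    {"dx":0,"dy":0,"dz":0.06,"rx":0,"ry":0,"rz":0},
    {"dx":0,"dy":0,"dz":0.08,"rx":0,"ry":0,"rz":0},
    {"dx":-0.02,"dy":0.02,"dz":0.08,"rx":0,"ry":0,"rz":0},
    {"dx":-0.06,"dy":0.08,"dz":0.04,"rx":0,"ry":0,"rz":0},
    {"dx":-0.06,"dy":0.08,"dz":0,"rx":0,"ry":0,"rz":0},
    {"dx":-0.06,"dy":0.08,"dz":0,"rx":0,"ry":0,"rz":0},
    {"dx":0,"dy":0,"dz":0,"rx":0,"ry":0,"rz":0},
    {"dx":0,"dy":0,"dz":0,"rx":0,"ry":0,"rz":0}
  ]
}}

```text
time: 12.95
tool_pos: [0.3821, 0.3293, 0.2737]
eef_rot: [-180.0, 0.0, 177.4]
wrist_force: [0.5, -0.3, 0.6]
gripper_width: 0.006
gripper_force: 0.0
```

Run:
```python
from h import *
a=grab("side"); b=grab("top")
W=world(b); H=cv2.cvtColor(b["image"],cv2.COLOR_RGB2HSV); x=np.zeros(H.shape[:2],bool); x[200:235,165:240]=1
for k,m in(("green",(H[...,0]>45)&(H[...,0]<85)&(H[...,1]>100)&x),("yellow",(H[...,0]>22)&(H[...,0]<35)&(H[...,1]>100)&x),("red",((H[...,0]<8)|(H[...,0]>172))&(H[...,1]>120)&x)): print(k,np.median(W[m],0),m.sum())
print(bot.state()["tool_pos"])
cv2.imwrite("pics/s4.png",np.hstack([cv2.resize(a["image"][120:220,180:280,::-1],(400,400)),cv2.resize(b["image"][130:250,130:280,::-1],(400,320)).copy() if 0 else cv2.resize(b["image"][120:260,120:260,::-1],(400,400))]))
```

```text
green [0.4855374  0.20123251 0.14173077] 63
yellow [0.53648257 0.14153582 0.14921143] 23
red [0.47688494 0.06581692 0.14140581] 64
[0.38277793 0.32852404 0.27362058]
```

View pics/s4.png

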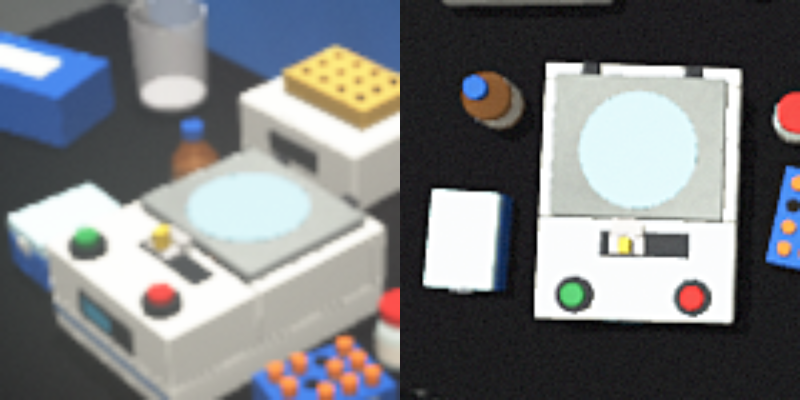

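The lid is shut, and the knob is at its stop at top-crop (623,243), 39 mm from where it started. The green button is up at (572,294), its height back to 0.142 m, and nothing else has moved.

```bash
python3 -c "
from rig import bot
print(bot.job_done())"
```

```text
the job is handed in; nothing more can be done
None
```

The job is handed in: the lid is shut, the latch knob is home against its stop, and the green button was pressed fully down and came back up. The arm is clear, the red button was not pressed and the other things look undisturbed.

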